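# Shut off the bench heater at its push-and-turn knob

### The arm

A 7-joint arm with a two-finger parallel gripper is mounted at the origin on a cart in front of the work surface, level with it; the furniture and walls round the work are solid. World frame = base frame: x ahead of the robot, y to its left, z up, the work surface at z = 0. Lengths are in m, angles in rad, forces in N, time in s.
With the tool pointing down it reaches from about 0.35 to 0.9 m from the base axis. Payload 8.1 kg.
Tool frame: the origin (TCP) lies on the centre line of the jaws, within the pads' length; the fingertips stand 19 mm ahead of it and the grasp point (between the pads) is the TCP; z points along the fingers, y is the direction in which the jaws open and shut (so a half turn about z gives the same grasp; the last joint's range is limited). The gripper opens to 92 mm and grips with 3 to 60 N. Pads are 19 mm wide; open, the fingers measure 130 mm over their backs; the gripper's body (75 mm by 190 mm) begins 47 mm behind the grasp point.
Start: joints at [-1.376, 0.434, 0.025, 1.573, -0.012, 1.134, -0.075], TCP at [0.183, 0.597, 0.246] pointing down, gripper open.
Joint ranges: [-2.62, 2.62], [-0.44, 2.09], [-1.27, 1.32], [0.08, 2.57], [-1.32, 4.46], [0.12, 2], [-2.74, 2.74]. Speed limits (rad/s): [2.22, 2.22, 3.01, 3.01, 3.14, 3.14, 3.14].

### API

Orientations are given as a rotation vector (axis times angle).
In Python, from cell import monitor, imaging, workorder, outline_of gives the robot as it stands.
- The arm moves only by the tool move_arm, never from a script. Its argument "series" is a list of rows, each a list of 6 numbers: the shift along the world's x, y, z in cm, then the turn, a rotation vector about the world's x, y, z in degrees. A call has 1 to 8 rows; each row shifts and turns the commanded pose from where the row before left it; what a row does not reach is not made up. A row lasts 1/10 s, in which the tool goes at most 50 mm and 8.59 degrees, less where a joint would pass 70% of its speed; a pose out of reach is approached as far as the arm can. A call with a gripper value outside its range is refused whole. "grip" is the opening, from 0 (shut) to 1 (fully open), set as the call begins (left out, the last holds). The fingers move at their own pace and stop on an object; "force" is the grip in N (left out, the last holds). Time passes only in rows, so rows that do not move let the fingers close. It gives the time, the measured TCP pose, the force and the opening at its end, in the units of the state.
- monitor.observe(): the state, without advancing time (a new reading comes with each control period).
- imaging.get_image(name): name is "scene" or "side" or "wrist"; returns a dict with "color" (480x640x3 uint8, red, green, blue), "fx", "fy", "cx", "cy" (pixels), "rvec" (rotation vector, rad) and "tvec" (3), from world to camera coordinates, as OpenCV has them; the wrist camera has in their place "mount" (4x4, takes a point from camera to tool coordinates, whose origin is the TCP and whose axes are the flange's). Camera axes: x right, y down, z forward; pixel columns grow to the right and rows downward; lengths in m; the calibration is good to about 2 mm. The wrist camera is an equidistant fisheye: a pixel r from the principal point sees the ray r / f radians off the axis. A picture is of the moment at which its call begins: read the wrist's pose just before it. There is no depth.
- workorder.sign_off(): hands the job in, once; it reports no verdict.
Trained networks look in the newest picture that a camera, given by its name, has taken for a name from the list of things; names that differ only in an ending like _2 or _b are one class to them, and where a whole thing is asked for, a point or a joint stands for the part that bears it (a point fixed in the world has none). Each returns a list of dicts, best first, with "p" (0 to 1); they miss things now and then, are a little off and sometimes report something else, mostly with a low value. They report only what shows in the picture. A call takes as long as a camera call.
- outline_of(camera, thing): "mask" (480x640 bool, what is visible of it) and "rect" ([left, top, width, height] in pixels, round what is visible of it).
The state is a dict: "clock": time; "joints": joint angles; "dq": joint speeds; "joint_efforts": joint torques, N m; "position": TCP position; "ee_rot": TCP orientation; "force": force on the tool from outside, world axes, zero at the start; "ft_torque": the same for the moment, N m; "width": opening from 0.0 (shut) to 1.0 (fully open).
Only numpy, scipy, OpenCV 4.12 (cv2) and the standard library are available. Lean on these libraries where they do the work, as an engineer would, in place of code of your own. Each camera call takes 0.05 s, during which the arm holds its last target. There are 200 camera calls.

### The job

Shut the bench heater off: turn the control knob on its sloping front clockwise until it meets the safety stop, push it in there against its spring and turn it past the stop, then let it spring out and turn it fully clockwise to off, leaving it sprung out. Do not shift or knock over the loose things standing and lying round the heater.

Things in the scene. Friction and masses are not known exactly. Their poses are not given: they have to be found in the camera images.
- knob_grip (a point): On the black knob's axis, half-way up its grip bar: 12 mm thick, 43 long, 26 high, on a round flange 56 mm wide, 8 thick. 13 mm above the flange's top face, 13 mm below the bar's top, 31 mm above the panel when out. Turns with the knob. z: axis out of the panel, 35 degrees from vertical, leaning out of the heater's front; x: along the bar to its narrow pointer end (white line); y: across the bar.
- hood_lip (a point): Middle of the front edge of the heater's hood, which overhangs the knob: about 0.19 m above it and 0.12 m beside its axis, so a vertical tool does not fit; come along the knob's axis, tilted about 35 degrees. Axes as the heater's.
- knob (a joint): Knob turn, rad, clockwise facing the panel (negative about knob_grip's z). 0 = full on (pointer left, at the disc mark), 2.6 = end stop, off (pointer right, at the bar mark). Starts at 0 to 0.25. Friction 0.06 N m, stays where left. At 0.6 to 1.05 (unseen, differs each time) a safety stop blocks it unless pushed in; the blocked part is 0.5 rad wide, so it is past it by 1.1 to 1.55.
- knob_push (a joint): How far the knob is pushed in along its axis, m: 0 = sprung out, 0.008 = fully in. Spring 5 N at the start, 11 N fully in. Before the stop it goes in only about 2 mm; only from the last 0.2 rad before the safety stop onward can it be pushed fully in. It must be in by 5 mm or more to pass the stop. Past it, it springs out when let go.
- heater: Bench heater, a grey sheet-steel box fixed on the bench: 200 mm wide (y), base 195 mm deep, sloping console in front, burner head and hood at the rear up to 305 mm, wire handle to 332 mm. Origin at the centre of its underside, x to its back, z up. The knob's axis meets the console 55 mm in front of the origin, 85 mm up.
- jar_nuts: Loose screw-top jar of nuts with a dark lid, 68 mm diameter, 95 mm high, standing on the bench to the left of the heater; origin at the centre of its underside, z up.
- jar_screws: Loose screw-top jar of screws with a yellow lid, 68 mm diameter, 95 mm high, standing on the bench to the right of the heater; origin at the centre of its underside, z up.
- bolt: Loose hex bolt with nut, 27x80x24 mm, lying in front of the heater; origin at the centre of its underside.
- screwdriver: Loose short screwdriver, 29x170x33 mm, lying in front of the heater; origin at the centre of its underside.
- offcut: Loose softwood offcut, 38x140x19 mm, lying in front of the heater; origin at the centre of its underside.

How it is judged:
By the outcome, as a careful person would: the job done as asked, in the order asked, and still so for the second after the job is handed in, with the robot touching nothing.
It also fails if it takes over 58 s, if anything falls off the work surface, if the arm or the gripper's body presses on something with over 40 N, if the wrist force passes 120 N, or if a joint passes its speed limit or range.

## Working session

There is one attempt and no reset: what is moved stays moved. The work goes in short steps, Python scripts to look and compute and a tool call to move; the robot and the scene stay as the last step left them, time stands still between calls to the robot, and variables do not carry over. Pictures are saved under pics/ and viewed, about 8 in all and at most 12, crops included, and the job is handed in when it is done.

Besides the shell and the picture viewer there is one more tool, called by a JSON object that holds its "fn" and its "kwargs", one argument or row to a line. move_arm: Moves the arm, as the interface text tells. Its arguments: {"type":"object","properties":{"series":{"type":"array"},"grip":{"type":"number"},"force":{"type":"number"}},"required":["series"]}

```bash
ls; mkdir -p pics; cat > h.py <<'E'
import numpy as np,cv2
from scipy.spatial.transform import Rotation as R
from cell import monitor,imaging,workorder,outline_of
def save(n,f):
    im=imaging.get_image(n); cv2.imwrite('pics/'+f,im['color'][:,:,::-1]); return im
def proj(im,P):
    return cv2.projectPoints(np.atleast_2d(np.float64(P)),np.float64(im['rvec']),np.float64(im['tvec']),np.array([[im['fx'],0,im['cx']],[0,im['fy'],im['cy']],[0,0,1.]]),None)[0][:,0]
def ray(im,u,v):
    r=R.from_rotvec(im['rvec']).as_matrix();d=r.T@np.array([(u-im['cx'])/im['fx'],(v-im['cy'])/im['fy'],1]);return -r.T@im['tvec'],d/np.linalg.norm(d)
def tri(a,b):
    (p,d),(q,e)=a,b;A=np.c_[d,-e];s=np.linalg.lstsq(A,q-p,rcond=None)[0];x,y=p+s[0]*d,q+s[1]*e;return (x+y)/2,np.linalg.norm(x-y)
E
python3 - <<'E'
from h import *
print(monitor.observe())
ims={n:save(n,n+'0.png') for n in('scene','side')}
for n in ims:
    print(n,{k:v for k,v in ims[n].items() if k!='color'})
    for t in('knob_grip','heater','jar_nuts','jar_screws','bolt','screwdriver','offcut'):
        o=outline_of(n,t)
        print(n,t,[(round(x['p'],2),x['rect'],np.argwhere(x['mask']).mean(0)[::-1].round(1)) for x in o[:2]])
a=[cv2.imread(f'pics/{n}0.png') for n in ims]
E
```

```text
pics
{'clock': 0.0, 'joints': array([-1.37561398,  0.43518827,  0.02495768,  1.57410957, -0.01159883,
        1.13399396, -0.07513478]), 'dq': array([ 8.31245546e-04, -1.19177530e-03, -3.40705151e-05, -6.13418898e-04,
        2.55257578e-03,  5.67050496e-05,  4.64198471e-04]), 'joint_efforts': array([-4.84519242e-04, -6.67867470e+01,  9.84572098e-01, -3.14451206e+01,
       -6.05960051e-02,  4.30666760e-02,  1.70302865e-04]), 'position': array([0.18327715, 0.59701348, 0.24496151]), 'ee_rot': array([-4.66155043e-01, -3.10671771e+00,  2.43668356e-03]), 'force': array([0.60951338, 1.66928155, 0.44268784]), 'ft_torque': array([ 0.04240194, -0.02128813, -0.0061553 ]), 'width': 0.9980182373349477}
scene {'fx': 520.3017858484437, 'fy': 520.3017858484437, 'cx': 317.69222362737344, 'cy': 245.9519351051868, 'rvec': array([ 2.13230973, -1.33934028,  0.47313924]), 'tvec': array([-0.22089074,  0.51375507,  0.77679967])}
scene knob_grip [(0.9, [276.6, 233.1, 25.0, 21.2], array([285.7, 243.7]))]
scene heater [(0.87, [236.1, 105.9, 132.9, 199.2], array([304.5, 199.9]))]
scene jar_nuts [(0.97, [223.6
[... 674 characters left out ...]
8 ])}
side knob_grip [(0.87, [291.5, 251.4, 21.7, 21.5], array([299.5, 260.1])), (0.41, [210.7, 294.3, 69.7, 20.9], array([235.4, 306. ]))]
side heater [(0.75, [260.7, 153.1, 109.6, 157.1], array([317.4, 230.4]))]
side jar_nuts [(0.63, [245.5, 231.7, 25.0, 44.9], array([258.7, 251.6]))]
side jar_screws [(0.92, [362.2, 262.1, 32.5, 38.8], array([380.2, 279.7])), (0.49, [289.7, 249.9, 22.3, 19.9], array([299.7, 260.1]))]
side bolt [(0.59, [290.5, 308.1, 30.6, 22.4], array([303.3, 318.1]))]
side screwdriver [(0.93, [211.0, 293.6, 69.6, 24.7], array([231.9, 307. ]))]
side offcut [(0.83, [250.7, 317.4, 43.9, 42.1], array([272.5, 339.5])), (0.42, [288.2, 250.6, 21.3, 19.8], array([298.9, 260.3]))]
```

```bash
python3 - <<'E'
from h import *
S,D=imaging.get_image('scene'),imaging.get_image('side')
T=lambda a,b:tri(ray(S,*a),ray(D,*b))
print(ray(S,0,0)[0],ray(D,0,0)[0])
for n,a,b in[('knob',(285.7,243.7),(299.5,260.1)),('nuts',(237.1,212.4),(258.7,251.6)),('screws',(379.5,261.7),(380.2,279.7)),('bolt',(293.2,317.6),(303.3,318.1)),('sd',(209,299.3),(231.9,307)),('off',(259,352.5),(272.5,339.5))]:
    print(n,*T(a,b))
c=[cv2.resize(cv2.imread('pics/scene0.png')[90:400,170:420],None,fx=1.9,fy=1.9,interpolation=2)[:580],
cv2.resize(cv2.imread('pics/side0.png')[140:370,190:410],None,fx=1.45,fy=1.45,interpolation=2)]
h=max(x.shape[0] for x in c);c=[cv2.copyMakeBorder(x,0,h-x.shape[0],0,0,0) for x in c]
o=np.hstack(c);print(o.shape);cv2.imwrite('pics/a.png',o[:, :800])
E
```

```text
[ 0.01312908 -0.24310097  0.92568043] [-0.43241121 -0.50762284  0.7431899 ]
knob [0.60410748 0.11918663 0.08998249] 0.0023083163764875906
nuts [0.66850059 0.28469455 0.04619046] 0.0006556704195668113
screws [ 0.68347906 -0.06375517  0.03848713] 0.0023524673870355833
bolt [0.49659118 0.05024466 0.00491286] 0.0008660657931904512
sd [0.45929104 0.22917064 0.00638703] 0.0037174666638832344
off [3.99448476e-01 7.48664487e-02 2.41793404e-04] 0.002435651621831755
(580, 794, 3)
```

View pics/a.png

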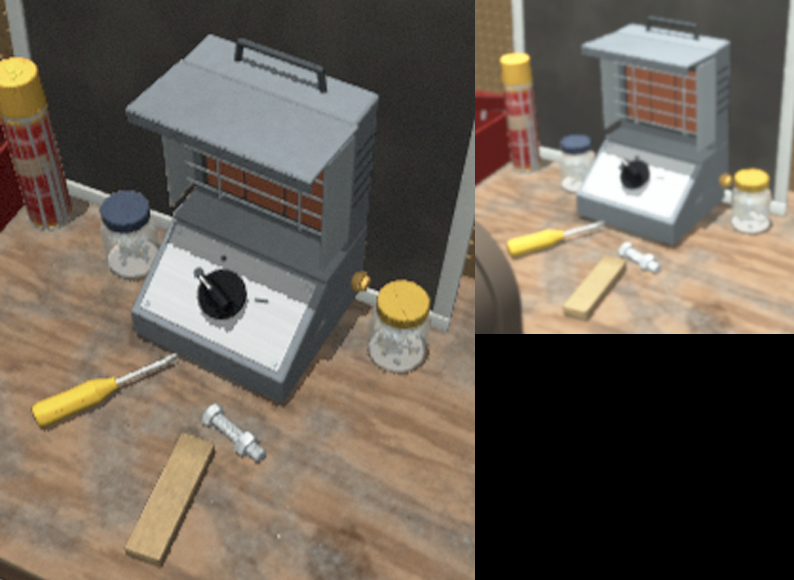

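```bash
python3 - <<'E'
from h import *
S,D=imaging.get_image('scene'),imaging.get_image('side')
T=lambda a,b:tri(ray(S,*a),ray(D,*b))
s=lambda x,y:(x/1.9+170,y/1.9+90)
d=lambda x,y:((x-475)/1.45+190,y/1.45+140)
L,e1=T(s(128,108),d(583,47));Rr,e2=T(s(357,152),d(693,65))
print(L,Rr,e1,e2,np.linalg.norm(L-Rr))
v=(L-Rr);print('yaw hood',np.degrees(np.arctan2(-v[0],v[1])))
def z0(im,p,z=0):
    c,r=ray(im,*p);return c+r*(z-c[2])/r[2]
a,b=z0(S,s(138,343)),z0(S,s(279,400));print(a,b)
b2=z0(D,d(672,243));a2=z0(D,d(578,213));print(a2,b2)
for a,b in((a,b),(a2,b2)):
    v=a-b;print(np.degrees(np.arctan2(-v[0],v[1])),np.linalg.norm(v))
o=monitor.observe();print(R.from_rotvec(o['ee_rot']).as_matrix().round(3))
w=imaging.get_image('wrist');print({k:v for k,v in w.items() if k!='color'})
# predicted knob
for ps in (-25,-20,-15,-10,-5,0,5):
    p=np.radians(ps);k=np.array([.604,.119,0.085+.031*np.cos(np.radians(35))]);print(ps,proj(S,k)[0],proj(D,k)[0]) if ps==0 else 0
E
```

```text
[0.62422428 0.21883682 0.29721228] [0.65569853 0.01020092 0.29125982] 0.0026590672738283226 0.03522065688227412 0.21108055533285175
yaw hood 8.57879979099642
[0.55780948 0.20908144 0.        ] [0.55786872 0.02647058 0.        ]
[0.57820376 0.22178207 0.        ] [0.56584362 0.02652891 0.        ]
0.018587452246630873 0.1826108683567099
-3.622169010547213 0.19564398139163114
[[-0.956  0.293  0.   ]
 [ 0.293  0.956  0.   ]
 [ 0.     0.    -1.   ]]
{'fx': 371.64829954431775, 'fy': 371.64829954431775, 'cx': 316.40658842822944, 'cy': 236.34991197449642, 'mount': array([[-6.71850157e-04, -9.69276667e-01, -2.45972137e-01,
         6.55107157e-02],
       [ 9.99999563e-01, -4.91133017e-04, -7.96049876e-04,
        -3.83340694e-04],
       [ 6.50787532e-04, -2.45972565e-01,  9.69276572e-01,
        -1.39382391e-01],
       [ 0.00000000e+00,  0.00000000e+00,  0.00000000e+00,
         1.00000000e+00]])}
0 [285.80527807 237.40414269] [298.74350897 252.82904515]
```

{"fn": "move_arm", "kwargs": {
  "series": [
    [2.5, -4, 0.3, 0, 0, 6],
    [2.5, -4, 0.3, 0, 0, 6],
    [2.5, -4, 0.2, 0, 0, 5],
    [2.5, -4, 0, 0, -5, 0],
    [2.5, -4, 0, 0, -6, 0],
    [2.5, -4, 0, 0, -6, 0],
    [2.5, -4, 0, 0, -6, 0],
    [2.5, -4, 0, 0, -6, 0]
  ],
  "grip": 0.7
}}

```text
clock: 1.85
position: [0.3841, 0.2763, 0.2544]
ee_rot: [0.001, 2.631, 0.003]
force: [1.5, -0.8, 0.7]
width: 0.697
```

{"fn": "move_arm", "kwargs": {
  "series": [
    [2.5, -4, 0, 0, -6, 0],
    [2.5, -4, 0, 0, 0, 0],
    [2.5, -4, -0.5, 0, 0, 0],
    [2.5, -4, -0.5, 0, 0, 0],
    [2.4, 0, -0.5, 0, 0, 0],
    [0, 0, 0, 0, 0, 0]
  ]
}}

```text
clock: 2.45
position: [0.5097, 0.1159, 0.2392]
ee_rot: [0.007, 2.529, -0.0]
force: [-0.1, 0.6, -0.4]
width: 0.701
```

```bash
python3 - <<'E'
from h import *
o=monitor.observe();print(o['clock'],o['position'],o['joints'],R.from_rotvec(o['ee_rot']).as_matrix().round(3),o['dq'].round(3))
w=save('wrist','w1.png');x=outline_of('wrist','knob_grip');print([(i['p'],i['rect'],np.argwhere(i['mask']).mean(0)[::-1]) for i in x])
E
```

```text
2.45 [0.50967563 0.11585942 0.23923051] [-0.91174326  0.01810245  0.40194056  2.34187169  0.8900895   0.36344171
  0.27587323] [[-0.818  0.005  0.575]
 [ 0.005  1.    -0.002]
 [-0.575  0.001 -0.818]] [-0.033 -0.028 -0.062  0.03   0.012  0.058 -0.06 ]
[(0.87, [280.5, 178.6, 68.2, 65.1], array([315.08495781, 211.71399476]))]
```

View pics/w1.png

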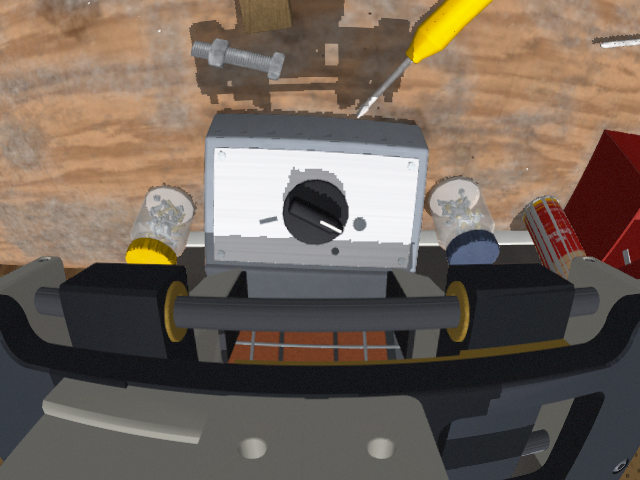

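```bash
cat >> h.py <<'E'
def wray(w,o,u,v):
    dx,dy=u-w['cx'],v-w['cy'];r=np.hypot(dx,dy);t=r/w['fx']
    d=np.array([np.sin(t)*dx/r,np.sin(t)*dy/r,np.cos(t)]);M=w['mount'];Q=R.from_rotvec(o['ee_rot']).as_matrix()
    return o['position']+Q@M[:3,3],Q@M[:3,:3]@d
def onplane(c,d,p,n): return c+d*((p-c)@n)/(d@n)
E
python3 - <<'E'
from h import *
o=monitor.observe();w=imaging.get_image('wrist')
S=imaging.get_image('scene')
# knob triangulate: wrist center vs scene/side
for p,n in(((285.7,243.7),'scene'),((299.5,260.1),'side')):
    print(n,tri(ray(imaging.get_image(n),*p),wray(w,o,315.1,211.7)))
t=np.radians(35);a=np.array([-np.sin(t),0,np.cos(t)])
K=np.array([.613,.119,.085])
for it in range(3):
    fl=onplane(*wray(w,o,315.5,211.5),K+.008*a,a) # flange top centre approx
    print('axis pt',fl)
    if it==0:
        K=fl-.008*a; K=K+ (0.085-K[2])/(-a[2])*-a*0 
P={n:onplane(*wray(w,o,*q),K,a) for n,q in dict(bl=(222,154),br=(414,164),tr=(410,266),tl=(222,262),disc=(360,224),bar=(268,220),dot=(335,252),eL=(213,148),eR=(422,158)).items()}
ex=np.array([0,-1.,0]);ey=np.array([np.cos(t),0,np.sin(t)]) # right, upslope facing panel
for n,p in P.items(): q=p-K;print(n,p.round(4),'right %.4f up %.4f'%(q@ex,q@ey))
for n,q in dict(tip=(342,232),tail=(291,204)).items():
    p=onplane(*wray(w,o,*q),K+.034*a,a);r=p-K;print(n,'right %.4f up %.4f'%(r@ex,r@ey))
E
```

```text
scene (array([0.59666318, 0.11588964, 0.09758234]), np.float64(0.00276492355736726))
side (array([0.59962518, 0.11521287, 0.09305315]), np.float64(0.00020375174886792422))
axis pt [0.60394238 0.11556499 0.08842399]
axis pt [0.60394238 0.11556499 0.08842399]
axis pt [0.60394238 0.11556499 0.08842399]
bl [0.5665 0.0326 0.0524] right 0.0830 up -0.0513
br [0.5741 0.2034 0.0577] right -0.0879 up -0.0421
tr [0.6522 0.2046 0.1125] right -0.0891 up 0.0533
tl [0.6487 0.0272 0.11  ] right 0.0883 up 0.0491
disc [0.6191 0.1556 0.0893] right -0.0400 up 0.0129
bar [0.6159 0.0728 0.0871] right 0.0428 up 0.0090
dot [0.6406 0.1333 0.1043] right -0.0177 up 0.0391
eL [0.5618 0.0244 0.0491] right 0.0912 up -0.0571
eR [0.5694 0.2108 0.0545] right -0.0952 up -0.0477
tip right -0.0215 up 0.0121
tail right 0.0194 up -0.0109
```

{"fn": "move_arm", "kwargs": {
  "series": [
    [0.7, 0, -1, 0, 0, -3],
    [0.7, 0, -1, -4.53, 0.24, 6.47],
    [0.7, 0, -1, -4.53, 0.24, 6.47],
    [0.7, 0, -1.2, -4.53, 0.24, 6.47],
    [0.7, 0.1, -1.2, -4.53, 0.24, 6.47],
    [0.7, 0.1, -1.2, -4.53, 0.24, 6.47],
    [0.7, 0, -1, -4.53, 0.24, 6.47],
    [0, 0, -1, -4.53, 0.24, 6.47]
  ]
}}

```text
clock: 3.55
position: [0.5568, 0.1206, 0.1525]
ee_rot: [-1.144, 2.313, -0.398]
force: [-0.8, 0.1, -0.1]
width: 0.703
```

{"fn": "move_arm", "kwargs": {
  "series": [
    [0, 0, 0, -4.53, 0.24, 6.47],
    [0, 0, 0, 0, 0, 0],
    [0, 0, 0, 0, 0, 0]
  ]
}}

```text
clock: 3.85
position: [0.5562, 0.1201, 0.1529]
ee_rot: [-1.296, 2.247, -0.445]
force: [-0.1, -0.6, 0.4]
width: 0.702
```

```bash
cat > look.py <<'E'
from h import *
import sys
o=monitor.observe();print(o['clock'],o['position'],o['joints'].round(3),o['force'].round(1));Q=R.from_rotvec(o['ee_rot']).as_matrix();print(Q.round(3))
save('wrist',sys.argv[1])
F=np.array([.6015,.1155,.0916]);a=np.array([-.573,.03,.819]);print('F in tool',Q.T@(F-o['position']),'a',Q.T@a)
x=outline_of('wrist','knob_grip');print([(i['p'],i['rect'],np.argwhere(i['mask']).mean(0)[::-1]) for i in x])
E
python3 look.py w2.png
```

```text
3.85 [0.5562401  0.12012227 0.15293148] [-0.852  0.294  0.44   2.349  1.669  0.164  0.528] [-0.1 -0.6  0.4]
[[-0.419 -0.705  0.573]
 [-0.87   0.492 -0.03 ]
 [-0.261 -0.511 -0.819]]
F in tool [ 0.00108681 -0.00283298  0.07630312] a [-5.54726602e-05  9.39064897e-05 -9.99994994e-01]
[(0.63, [260.2, 209.1, 96.9, 90.1], array([309.71793003, 252.89577259]))]
```

View pics/w2.png

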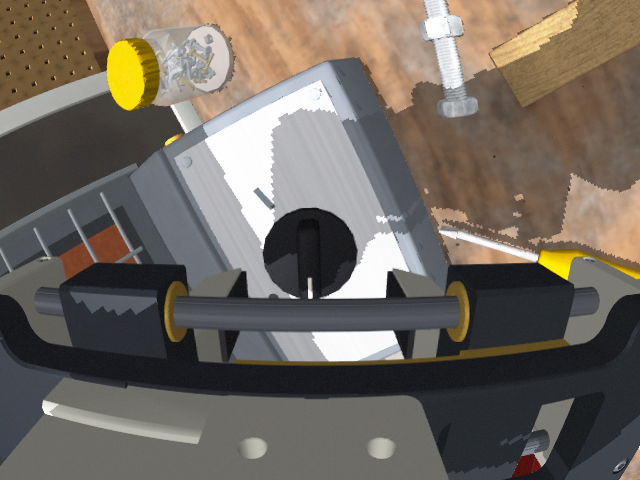

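{"fn": "move_arm", "kwargs": {
  "series": [
    [0.6, -0.4, -0.5, 0, 0, 0],
    [0.6, 0, -0.8, 0, 0, 0],
    [0.6, 0, -0.8, 0, 0, 0],
    [0.5, 0, -0.7, 0, 0, 0],
    [0.5, 0, -0.7, 0, 0, 0],
    [0.4, 0, -0.6, 0, 0, 0],
    [0, 0, 0, 0, 0, 0]
  ]
}}

```text
clock: 4.65
position: [0.5886, 0.1153, 0.1114]
ee_rot: [-1.297, 2.247, -0.446]
force: [-0.6, -0.5, -0.7]
width: 0.7
```

```bash
python3 look.py w3.png
```

```text
4.65 [0.58864686 0.11530783 0.11143608] [-0.576  0.406  0.166  2.302  2.04   0.237  0.185] [-0.6 -0.5 -0.7]
[[-0.418 -0.705  0.573]
 [-0.87   0.491 -0.031]
 [-0.26  -0.511 -0.819]]
F in tool [-0.00039702  0.00117417  0.02360453] a [ 1.08083557e-03 -3.89662675e-06 -9.99994416e-01]
[(0.67, [250.6, 231.5, 127.6, 128.1], array([316.10456034, 280.30297304])), (0.41, [254.7, 229.6, 122.0, 132.0], array([316.37647957, 280.12854779]))]
```

View pics/w3.png

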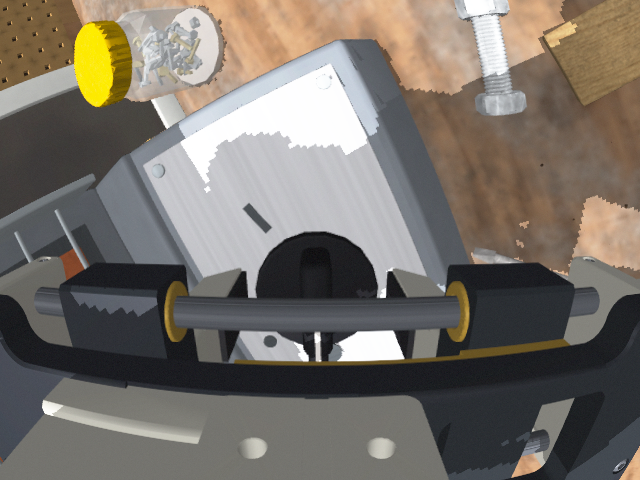

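{"fn": "move_arm", "kwargs": {
  "series": [
    [0, 0, 0, 0, 0, 0],
    [0, 0, 0, 0, 0, 0],
    [0, 0, 0, 0, 0, 0],
    [0, 0, 0, 0, 0, 0],
    [0, 0, 0, 0, 0, 0],
    [0, 0, 0, 0, 0, 0]
  ],
  "grip": 0,
  "force": 35
}}

```text
clock: 5.35
position: [0.5886, 0.1156, 0.112]
ee_rot: [-1.299, 2.245, -0.447]
force: [-1.0, -0.1, 4.4]
width: 0.589
```

{"fn": "move_arm", "kwargs": {
  "series": [
    [0, 0, 0, 0, 0, 0],
    [0, 0, 0, 0, 0, 0],
    [0, 0, 0, 0, 0, 0],
    [0, 0, 0, 0, 0, 0],
    [0, 0, 0, 0, 0, 0],
    [0, 0, 0, 0, 0, 0]
  ]
}}

```text
clock: 5.95
position: [0.5886, 0.1156, 0.1119]
ee_rot: [-1.3, 2.245, -0.447]
force: [-1.6, -0.1, 5.1]
width: 0.59
```

{"fn": "move_arm", "kwargs": {
  "series": [
    [0, 0, 0, 0, 0, 0],
    [0, 0, 0, 0, 0, 0],
    [0, 0, 0, 0, 0, 0],
    [-0.2, 0, 0.3, 0, 0, 0],
    [-0.2, 0, 0.3, 0, 0, 0],
    [-0.2, 0, 0.2, 0, 0, 0],
    [0, 0, 0, 0, 0, 0]
  ],
  "grip": 0.75
}}

```text
clock: 6.65
position: [0.5822, 0.1157, 0.1201]
ee_rot: [-1.3, 2.245, -0.447]
force: [-0.1, 0.1, 0.1]
width: 0.75
```

{"fn": "move_arm", "kwargs": {
  "series": [
    [0, 0, 0, 0, 0, 0],
    [0, 0, 0, 0, 0, 0],
    [0, 0, 0, 0, 0, 0],
    [0, 0, 0, 0, 0, 0],
    [0, 0, 0, 0, 0, 0],
    [0, 0, 0, 0, 0, 0],
    [0, 0, 0, 0, 0, 0],
    [0, 0, 0, 0, 0, 0]
  ],
  "grip": 0
}}

```text
clock: 7.45
position: [0.5826, 0.1153, 0.1199]
ee_rot: [-1.299, 2.245, -0.448]
force: [-1.0, -0.3, -0.6]
width: 0.127
```

```bash
python3 look.py w4.png; python3 -c "
import numpy as np
from h import monitor;o=monitor.observe();print(o['width'],o['ft_torque'])"
```

```text
7.45 [0.58264796 0.11527901 0.11990287] [-0.617  0.383  0.208  2.312  1.995  0.222  0.227] [-1.  -0.3 -0.6]
[[-0.417 -0.706  0.573]
 [-0.871  0.489 -0.031]
 [-0.259 -0.512 -0.819]]
F in tool [-0.00072985  0.00131136  0.03397423] a [ 8.54155556e-04 -7.45118305e-04 -9.99994358e-01]
[(0.94, [264.5, 227.7, 107.4, 127.4], array([316.25768608, 265.70772654])), (0.61, [0.0, 46.0, 483.1, 422.1], array([251.98174731, 196.63969783]))]
0.12622540610558444 [-0.0688573   0.53669369 -0.06738011]
```

{"fn": "move_arm", "kwargs": {
  "series": [
    [0, 0, 0, 2.3, -0.12, -3.28],
    [0, 0, 0, 2.3, -0.12, -3.28],
    [0, 0, 0, 2.3, -0.12, -3.28],
    [0, 0, 0, 2.3, -0.12, -3.28],
    [0, 0, 0, 2.3, -0.12, -3.28],
    [0, 0, 0, 0, 0, 0]
  ]
}}

```text
clock: 8.15
position: [0.5826, 0.1154, 0.1199]
ee_rot: [-0.876, 2.407, -0.316]
force: [0.2, 0.6, 1.7]
width: 0.125
```

```bash
cat > st.py <<'E'
from h import *
o=monitor.observe();Q=R.from_rotvec(o['ee_rot']).as_matrix();t=np.radians(35);a=np.array([-.573,.03,.819])
ex=np.cross([0,0,1.],a);ex/=np.linalg.norm(ex);ex=ex if ex[1]<0 else -ex;ey=np.cross(a,ex)
x=Q[:,0];print('clk',o['clock'],'pointer ang',np.degrees(np.arctan2(-x@ey,-x@ex)).round(1),'(knob=162-ang-ish)','F_ax %.1f tau_ax %.3f'%(o['force']@a,o['ft_torque']@a),'force',o['force'].round(1),'trq',o['ft_torque'].round(2),'w',o['width'].round(3),'pos',o['position'].round(4),'ax',((o['position']-[.6015,.1155,.0916])@a).round(4),'j',o['joints'].round(2),'z',Q[:,2].round(3))
E
python3 st.py
```

```text
Traceback (most recent call last):
  File "st.py", line 4, in <module>
    x=Q[:,0];print('clk',o['clock'],'pointer ang',np.degrees(np.arctan2(-x@ey,-x@ex)).round(1),'(knob=162-ang-ish)','F_ax %.1f tau_ax %.3f'%(o['force']@a,o['ft_torque']@a),'force',o['force'].round(1),'trq',o['ft_torque'].round(2),'w',o['width'].round(3),'pos',o['position'].round(4),'ax',((o['position']-[.6015,.1155,.0916])@a).round(4),'j',o['joints'].round(2),'z',Q[:,2].round(3))
                                                                                                                                                                                                                                          ^^^^^^^^^^^^^^^^
AttributeError: 'float' object has no attribute 'round'
```

```bash
sed -i "s/o\['width'\].round(3)/round(o['width'],3)/" st.py; python3 st.py
```

```text
clk 8.15 pointer ang 133.0 (knob=162-ang-ish) F_ax 1.3 tau_ax -0.108 force [0.2 0.6 1.7] trq [ 0.05  0.49 -0.11] w 0.125 pos [0.5826 0.1154 0.1199] ax 0.034 j [-0.54  0.38  0.11  2.31  1.92  0.25 -0.04] z [ 0.573 -0.03  -0.819]
```

{"fn": "move_arm", "kwargs": {
  "series": [
    [0, 0, 0, 1.72, -0.09, -2.46],
    [0, 0, 0, 1.72, -0.09, -2.46],
    [0, 0, 0, 0, 0, 0]
  ]
}}

```text
clock: 8.45
position: [0.5826, 0.1154, 0.1199]
ee_rot: [-0.75, 2.441, -0.277]
force: [0.3, -0.2, 0.4]
width: 0.126
```

```bash
python3 st.py
```

```text
clk 8.45 pointer ang 127.1 (knob=162-ang-ish) F_ax 0.2 tau_ax -0.073 force [ 0.3 -0.2  0.4] trq [-0.03  0.38 -0.12] w 0.126 pos [0.5826 0.1154 0.1199] ax 0.034 j [-0.52  0.38  0.08  2.3   1.9   0.26 -0.13] z [ 0.573 -0.03  -0.819]
```

{"fn": "move_arm", "kwargs": {
  "series": [
    [0, 0, 0, 1.72, -0.09, -2.46],
    [0, 0, 0, 1.72, -0.09, -2.46],
    [0, 0, 0, 0, 0, 0]
  ]
}}

```text
clock: 8.75
position: [0.5825, 0.1155, 0.1198]
ee_rot: [-0.622, 2.471, -0.237]
force: [0.1, -1.1, 1.7]
width: 0.13
```

```bash
python3 st.py
```

```text
clk 8.75 pointer ang 121.3 (knob=162-ang-ish) F_ax 1.3 tau_ax 0.710 force [ 0.1 -1.1  1.7] trq [-0.54  0.35  0.47] w 0.13 pos [0.5825 0.1155 0.1198] ax 0.034 j [-0.5   0.38  0.06  2.3   1.89  0.27 -0.21] z [ 0.573 -0.03  -0.819]
```

{"fn": "move_arm", "kwargs": {
  "series": [
    [0, 0, 0, -1.15, 0.06, 1.64],
    [0, 0, 0, 0, 0, 0],
    [0.12, 0, -0.16, 0, 0, 0],
    [0.12, 0, -0.17, 0, 0, 0],
    [0.11, -0.02, -0.16, 0, 0, 0],
    [0.11, -0.01, -0.16, 0, 0, 0],
    [0, 0, 0, 0, 0, 0]
  ],
  "force": 45
}}

```text
clock: 9.45
position: [0.587, 0.1151, 0.1135]
ee_rot: [-0.662, 2.462, -0.25]
force: [-5.0, -1.1, 9.6]
width: 0.123
```

```bash
python3 st.py
```

```text
clk 9.45 pointer ang 123.1 (knob=162-ang-ish) F_ax 10.7 tau_ax 0.043 force [-5.  -1.1  9.6] trq [-0.28  0.31 -0.15] w 0.123 pos [0.587  0.1151 0.1135] ax 0.0262 j [-0.48  0.4   0.04  2.3   1.93  0.28 -0.22] z [ 0.573 -0.03  -0.819]
```

{"fn": "move_arm", "kwargs": {
  "series": [
    [0, 0, 0, 3.15, -0.17, -4.5],
    [0, 0, 0, 3.15, -0.17, -4.5],
    [0, 0, 0, 3.15, -0.17, -4.5],
    [0, 0, 0, 3.15, -0.17, -4.5],
    [0, 0, 0, 0, 0, 0]
  ]
}}

```text
clock: 9.95
position: [0.5869, 0.1151, 0.1136]
ee_rot: [-0.175, 2.527, -0.097]
force: [-5.3, -1.0, 9.4]
width: 0.127
```

```bash
python3 st.py
```

```text
clk 9.95 pointer ang 100.9 (knob=162-ang-ish) F_ax 10.7 tau_ax -0.037 force [-5.3 -1.   9.4] trq [-0.23  0.38 -0.22] w 0.127 pos [0.5869 0.1151 0.1136] ax 0.0264 j [-0.4   0.4  -0.06  2.29  1.88  0.32 -0.55] z [ 0.573 -0.03  -0.819]
```

Turning freely while pushed in. Continue past the stop, then let it out.

{"fn": "move_arm", "kwargs": {
  "series": [
    [0, 0, 0, 3.15, -0.17, -4.5],
    [0, 0, 0, 3.15, -0.17, -4.5],
    [0, 0, 0, 3.15, -0.17, -4.5],
    [0, 0, 0, 3.15, -0.17, -4.5],
    [0, 0, 0, 0, 0, 0]
  ]
}}

```text
clock: 10.45
position: [0.587, 0.1152, 0.1137]
ee_rot: [0.31, 2.512, 0.057]
force: [-5.7, -0.0, 8.6]
width: 0.121
```

```bash
python3 st.py
```

```text
clk 10.45 pointer ang 78.9 (knob=162-ang-ish) F_ax 10.3 tau_ax -0.070 force [-5.7 -0.   8.6] trq [-0.2   0.35 -0.24] w 0.121 pos [0.587  0.1152 0.1137] ax 0.0264 j [-0.33  0.4  -0.15  2.28  1.85  0.35 -0.89] z [ 0.574 -0.03  -0.819]
```

{"fn": "move_arm", "kwargs": {
  "series": [
    [-0.12, 0, 0.16, 0, 0, 0],
    [-0.12, 0, 0.16, 0, 0, 0],
    [-0.11, 0.02, 0.16, 0, 0, 0],
    [-0.1, 0.01, 0.15, 0, 0, 0],
    [0, 0, 0, 0, 0, 0]
  ]
}}

```text
clock: 10.95
position: [0.5826, 0.1155, 0.1198]
ee_rot: [0.305, 2.512, 0.055]
force: [-1.2, -1.6, 4.4]
width: 0.13
```

```bash
python3 st.py
```

```text
clk 10.95 pointer ang 79.1 (knob=162-ang-ish) F_ax 4.3 tau_ax -0.077 force [-1.2 -1.6  4.4] trq [-0.22  0.18 -0.25] w 0.13 pos [0.5826 0.1155 0.1198] ax 0.0339 j [-0.34  0.38 -0.14  2.29  1.81  0.34 -0.86] z [ 0.573 -0.03  -0.819]
```

{"fn": "move_arm", "kwargs": {
  "series": [
    [-0.06, 0, 0.08, 0, 0, 0],
    [0, 0, 0, 0, 0, 0],
    [0, 0, 0, 3.44, -0.18, -4.9],
    [0, 0, 0, 3.44, -0.18, -4.9],
    [0, 0, 0, 3.44, -0.18, -4.9],
    [0, 0, 0, 3.44, -0.18, -4.9],
    [0, 0, 0, 3.44, -0.18, -4.9],
    [0, 0, 0, 0, 0, 0]
  ]
}}

```text
clock: 11.75
position: [0.5826, 0.1155, 0.12]
ee_rot: [0.956, 2.365, 0.263]
force: [8.2, 1.2, -7.4]
width: 0.123
```

```bash
python3 st.py
```

```text
clk 11.75 pointer ang 48.9 (knob=162-ang-ish) F_ax -10.7 tau_ax -0.020 force [ 8.2  1.2 -7.4] trq [ 0.03 -0.16  0.  ] w 0.123 pos [0.5826 0.1155 0.12  ] ax 0.0341 j [-0.26  0.39 -0.24  2.28  1.78  0.38 -1.34] z [ 0.573 -0.029 -0.819]
```

{"fn": "move_arm", "kwargs": {
  "series": [
    [0.03, 0, -0.05, 0, 0, 0],
    [0, 0, 0, 3.44, -0.18, -4.9],
    [0, 0, 0, 3.44, -0.18, -4.9],
    [0, 0, 0, 3.44, -0.18, -4.9],
    [0, 0, 0, 3.44, -0.18, -4.9],
    [0, 0, 0, 2.3, -0.12, -3.28],
    [0, 0, 0, 0, 0, 0]
  ]
}}

```text
clock: 12.45
position: [0.5827, 0.1155, 0.12]
ee_rot: [1.521, 2.1, 0.447]
force: [3.8, -0.4, 0.0]
width: 0.129
```

```bash
python3 st.py
```

```text
clk 12.45 pointer ang 21.1 (knob=162-ang-ish) F_ax -2.2 tau_ax -0.025 force [ 3.8 -0.4  0. ] trq [-0.19 -0.14 -0.16] w 0.129 pos [0.5827 0.1155 0.12  ] ax 0.034 j [-0.19  0.4  -0.32  2.28  1.77  0.41 -1.8 ] z [ 0.574 -0.029 -0.818]
```

{"fn": "move_arm", "kwargs": {
  "series": [
    [0, 0, 0, 1.72, -0.09, -2.46],
    [0, 0, 0, 1.15, -0.06, -1.64],
    [0, 0, 0, 0, 0, 0]
  ]
}}

```text
clock: 12.75
position: [0.5826, 0.1155, 0.12]
ee_rot: [1.614, 2.041, 0.477]
force: [5.6, 1.5, -1.3]
width: 0.128
```

```bash
python3 st.py
```

```text
clk 12.75 pointer ang 16.3 (knob=162-ang-ish) F_ax -4.2 tau_ax 0.015 force [ 5.6  1.5 -1.3] trq [-0.26 -0.18 -0.16] w 0.128 pos [0.5826 0.1155 0.12  ] ax 0.034 j [-0.18  0.4  -0.34  2.28  1.76  0.42 -1.88] z [ 0.574 -0.029 -0.818]
```

{"fn": "move_arm", "kwargs": {
  "series": [
    [0, 0, 0, 1.15, -0.06, -1.64],
    [0, 0, 0, 1.15, -0.06, -1.64],
    [0, 0, 0, 0, 0, 0]
  ]
}}

```text
clock: 13.05
position: [0.5826, 0.1156, 0.12]
ee_rot: [1.689, 1.99, 0.502]
force: [5.2, 0.2, -1.3]
width: 0.128
```

```bash
python3 st.py
```

```text
clk 13.05 pointer ang 12.3 (knob=162-ang-ish) F_ax -4.0 tau_ax 0.410 force [ 5.2  0.2 -1.3] trq [-0.47 -0.21  0.18] w 0.128 pos [0.5826 0.1156 0.12  ] ax 0.034 j [-0.17  0.4  -0.35  2.28  1.76  0.43 -1.95] z [ 0.574 -0.029 -0.818]
```

{"fn": "move_arm", "kwargs": {
  "series": [
    [0, 0, 0, 1.15, -0.06, -1.64],
    [0, 0, 0, 0, 0, 0]
  ]
}}

```text
clock: 13.25
position: [0.5826, 0.1156, 0.12]
ee_rot: [1.726, 1.964, 0.514]
force: [6.0, 0.1, -1.7]
width: 0.131
```

```bash
python3 st.py
```

```text
clk 13.25 pointer ang 10.4 (knob=162-ang-ish) F_ax -4.8 tau_ax 0.696 force [ 6.   0.1 -1.7] trq [-0.63 -0.3   0.42] w 0.131 pos [0.5826 0.1156 0.12  ] ax 0.034 j [-0.17  0.4  -0.36  2.28  1.76  0.43 -1.98] z [ 0.575 -0.029 -0.818]
```

{"fn": "move_arm", "kwargs": {
  "series": [
    [0, 0, 0, -0.86, 0.05, 1.23],
    [0, 0, 0, 0, 0, 0],
    [0, 0, 0, 0, 0, 0]
  ]
}}

```text
clock: 13.55
position: [0.5826, 0.1156, 0.12]
ee_rot: [1.697, 1.985, 0.505]
force: [5.8, 0.0, -1.6]
width: 0.125
```

{"fn": "move_arm", "kwargs": {
  "series": [
    [0, 0, 0, 0, 0, 0],
    [0, 0, 0, 0, 0, 0],
    [0, 0, 0, 0, 0, 0],
    [-0.6, 0.03, 0.8, 0, 0, 0],
    [-1.1, 0.05, 1.6, 0, 0, 0],
    [-1.7, 0.1, 2.4, 0, 0, 0],
    [-1.1, 0.05, 1.6, 0, 0, 0],
    [0, 0, 0, 0, 0, 0]
  ],
  "grip": 0.6
}}

```text
clock: 14.35
position: [0.5366, 0.1184, 0.1857]
ee_rot: [1.699, 1.982, 0.508]
force: [-0.3, -0.1, 0.5]
width: 0.599
```

```bash
python3 look.py w5.png
```

```text
14.35 [0.53660938 0.11840755 0.18570043] [-0.215  0.211 -0.341  2.308  1.349  0.4   -1.598] [-0.3 -0.1  0.5]
[[-0.116  0.809  0.576]
 [ 0.986  0.162 -0.027]
 [-0.115  0.565 -0.817]]
F in tool [ 0.00042025 -0.0011196   0.11433594] a [ 0.00193126  0.00384577 -0.99998574]
[(0.79, [278.2, 200.2, 77.8, 87.5], array([316.01282304, 241.49852042]))]
```

View pics/w5.png

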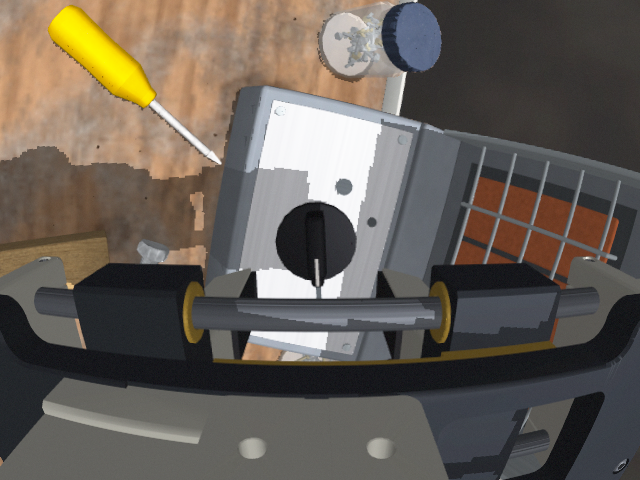

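{"fn": "move_arm", "kwargs": {
  "series": [
    [-2, 0.1, 2.8, 0, 0, 0],
    [-2, 0.1, 2.8, 0, 0, 0],
    [-2, 0.1, 2.8, 0, 0, 0],
    [0, 0, 0, 0, 0, 0],
    [0, 0, 0, 0, 0, 0]
  ]
}}

```text
clock: 14.95
position: [0.4778, 0.1203, 0.2678]
ee_rot: [1.701, 1.981, 0.505]
force: [0.8, 0.4, 0.3]
width: 0.598
```

```bash
python3 look.py w6.png; python3 - <<'E'
from h import *
for n in('scene','side'):
    save(n,n+'1.png')
    for t in('knob_grip','jar_nuts','jar_screws','bolt','screwdriver','offcut'):
        print(n,t,[(round(x['p'],2),x['rect']) for x in outline_of(n,t)[:1]])
c=[cv2.resize(cv2.imread('pics/w6.png')[120:330,200:440],None,fx=1.65,fy=1.65,interpolation=2),cv2.resize(cv2.imread('pics/scene1.png')[90:400,170:420],None,fx=1.6,fy=1.6,interpolation=2)]
h=max(x.shape[0] for x in c);cv2.imwrite('pics/b.png',np.hstack([cv2.copyMakeBorder(x,0,h-x.shape[0],0,0,0) for x in c]))
E
```

```text
14.95 [0.47779866 0.1203352  0.26777831] [-0.173 -0.022 -0.425  2.289  0.794  0.498 -1.087] [0.8 0.4 0.3]
[[-0.114  0.81   0.575]
 [ 0.987  0.16  -0.03 ]
 [-0.116  0.564 -0.818]]
F in tool [1.54416581e-03 1.65860404e-04 2.15317870e-01] a [ 9.25532941e-06  2.09586937e-03 -9.99992804e-01]
[(0.67, [286.9, 185.5, 60.7, 59.7], array([317.21023359, 212.81979978])), (0.18, [229.0, 99.3, 383.2, 245.5], array([400.0213937 , 204.86266564]))]
scene knob_grip [(0.92, [272.4, 233.2, 27.0, 22.8])]
scene jar_nuts [(0.64, [237.0, 104.7, 131.6, 198.0])]
scene jar_screws [(0.68, [362.3, 238.1, 36.8, 50.2])]
scene bolt [(0.6, [278.4, 298.4, 29.3, 36.1])]
scene screwdriver [(0.95, [185.3, 276.3, 78.1, 38.5])]
scene offcut [(0.69, [240.1, 318.9, 41.1, 69.8])]
side knob_grip [(0.71, [290.2, 254.9, 24.1, 16.4])]
side jar_nuts [(0.86, [244.2, 233.3, 27.7, 41.4])]
side jar_screws [(0.82, [366.4, 261.4, 27.0, 37.4])]
side bolt [(0.7, [286.6, 309.9, 33.8, 22.5])]
side screwdriver [(0.94, [211.0, 294.6, 67.5, 22.7])]
side offcut [(0.85, [250.8, 317.7, 45.8, 42.1])]
```

View pics/b.png

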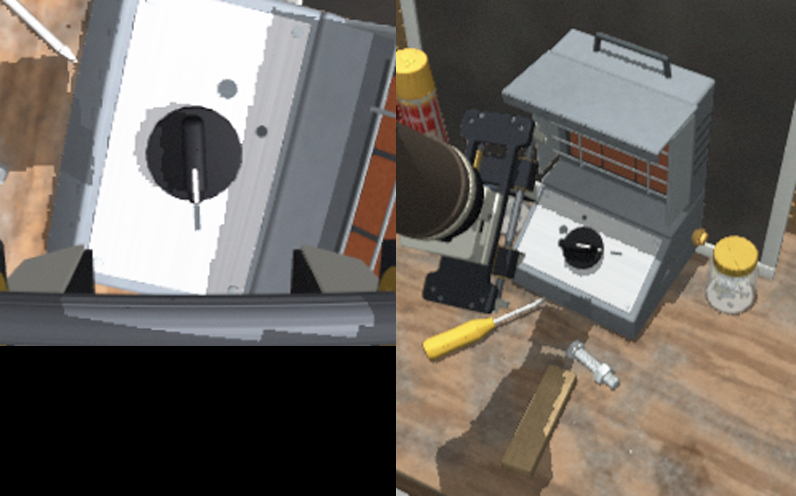

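The wrist crop, left, shows the pointer's white line (195,180) aligned with the bar mark (197,218). The scene crop, right, shows the loose things where they were; the arm hides the nuts jar there, but the side camera finds it at its old place.

```bash
python3 -c "
from cell import workorder;print(workorder.sign_off())"
```

```text
the job is handed in; nothing more can be done
None
```

The heater is off, and I handed the job in at about 15 s on the robot's clock. I turned the knob clockwise to the safety stop and pushed it in about 7.8 mm (10.7 N). I then turned it about 44° past the stop, let it spring out, and turned it clockwise to the end stop.

**Knob:**
- The safety stop came at about 0.7 rad, where the torque rose to about 0.7 N m.
- At the end stop the torque again rose to 0.7 N m. The last wrist picture shows the pointer in line with the bar mark.
- After the release the axial force changed from a push to a pull against the outer end of travel, so the knob is out. The gripper is open and well clear, with no contact force.

**Loose things:** the screws jar, bolt, screwdriver and offcut were found within a few pixels of where they started, in both fixed cameras. The nuts jar is hidden by the arm in the last scene picture, so the network reported the heater in its place. The side camera finds it where it was.

**What went wrong:** my first grasp was a few mm too deep and closed on the flange, at about 54 mm opening with a 5 N push. I opened the gripper, backed off about 1 cm and gripped the bar, and the knob had not visibly moved.

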